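# Tap a bench stake home in its holder

### The job

Take the square-headed steel stake out of the wooden rack, stand its tapered shank squarely in the socket of the steel holder and let go of it. Then take the brass tapping bar and tap the stake's head (never above 35 N) with the bar's white end, the bar alone driving it, until the collar is fully down on the holder; lift the bar clear and give one last tap of about 20 N to make sure that it has locked and sinks no more. Stand the bar upright on the bench again, and leave everything else undisturbed.

Things in the scene. Friction and masses are not known exactly. Their poses are not given: they have to be found in the camera images.
- stake: Square-headed steel stake, 360 g, upright, hanging by its collar in a rack hole. Origin: centre of the shank's lower end, z up its axis, x and y square to the flat sides (all parallel; quarter turns are alike). Going up: square tapered shank 12 mm wide at 0 to 18 mm at 45 mm; square collar 34 mm wide, 45 to 51 mm; round neck 18 mm across to 65 mm; square flat-topped head 32 mm wide, 65 to 91 mm.
- stake_collar (a point): Centre of the underside of the stake's collar, 45 mm above the stake's origin. Fully home, it lies at the socket point.
- stake_top (a point): Centre of the flat top of the stake's head, 91 mm above the stake's origin, 46 mm above the collar's underside; z up along the stake.
- socket (a point): Centre of the socket's square mouth, level with the flat top of the fixed steel holder (80 x 80 mm, 60 mm tall, foot 124 x 80 x 8 mm). x, y square to its sides, z up. Mouth 16.8 mm wide, 50 mm deep, tapered like the shank. Set in lightly, the shank stops 3 to 8 mm short; then the walls spread and grip it, the push needed grows to some 12 to 22 N (friction differs), and the collar stops hard.
- bar: Brass tapping bar, round, 28 mm across (nylon face 29 mm) and 92 mm long, about 450 g, standing upright on the bench with its 12 mm thick white nylon striking face down. Origin: centre of the white face; z runs up its axis.
- rack: Fixed dark wood rack, 70 x 160 mm, 55 mm tall; origin: centre of its underside; its long side along y. Two loose square holes (21 mm wide, 50 mm deep) at y = -42 and +42 mm hold the two stakes; which is where varies.
- dome_stake: The other stake, with the same shank and collar but a round domed head 36 mm across, 92 mm tall, in the other hole of the rack. Leave it. Origin: lower end of its shank.
- flux_jar: Small amber glass jar with a black cap, 54 mm across, 60 mm tall. Leave it. Origin: centre of its underside.
- brush_cup: White cup, 66 mm across, 80 mm tall, with brushes standing up to 170 mm. Leave it. Origin: centre of its underside.
- tin: Flat round aluminium tin, 70 mm across, 27 mm tall. Leave it. Origin: centre of its underside.
Not all that is in view belongs to the job. What is shaped like the part that bears socket but pink or turquoise is not meant.

How it is judged:
By the outcome, as a careful person would: the job done as asked, in the order asked, and still so for the second after the job is handed in, with the robot touching nothing.
It also fails if it takes over 72 s, if anything falls off the work surface, if the arm or the gripper's body presses on something with over 40 N, if the wrist force passes 120 N, or if a joint passes its speed limit or range.

### The arm

A 6-joint arm with a two-finger parallel gripper is mounted at the origin on the work surface. World frame = base frame: x ahead of the robot, y to its left, z up, the work surface at z = 0. Lengths are in mm, angles in rad, forces in N, time in s.
With the tool pointing down it reaches from about 275 to 825 mm from the base axis. Payload 5.2 kg.
Tool frame: the origin (TCP) lies between the finger pads; the fingertips stand 22 mm ahead of it and the grasp point (between the pads) lies 3 mm ahead of it; z points along the fingers, y is the line along which they close (so a half turn about z gives the same grasp; the last joint's range is limited). The gripper opens to 93 mm and grips with 3 to 60 N. Pads are 15 mm wide; open, the fingers measure 128 mm over their backs; the gripper's body (75 mm by 188 mm) begins 65 mm behind the grasp point.
Start: joints at [0.899, 0.259, 1.535, -0, 1.348, -0.203], TCP at [248.479, 490.676, 240.653] pointing down, gripper open.
Joint ranges: [-3.14, 3.14], [-0.91, 2.08], [0.19, 2.58], [-1.22, 4.36], [0.22, 2.71], [-3.12, 3.12]. Speed limits (rad/s): [2.57, 2.57, 3.14, 3.14, 3.14, 3.14].

### API

Orientations are given as a rotation vector (axis times angle).
In Python, from bench import ctrl gives the robot as it stands.
- The arm moves only by the tool servo_tool, never from a script. Its argument "moves" is a list of rows, each a list of 6 numbers: the shift along the tool's x, y, z in units of 500 mm (1.0 is 500 mm), then the turn, a rotation vector about the tool's x, y, z in units of 90 degrees (1.0 is 90 degrees). A call has 1 to 8 rows; each row shifts and turns the commanded pose from where the row before left it, along the tool's axes as they then stand; what a row does not reach is not made up. A row lasts 1/10 s, in which the tool goes at most 50 mm and 8.59 degrees, less where a joint would pass 70% of its speed; a pose out of reach is approached as far as the arm can. A call with a number of a shift or a turn outside -1 to 1 is refused whole. A call with a gripper value outside its range is refused whole. "claw" is the closure, from -1 (fully open) to 1 (shut), set as the call begins (left out, the last holds). The fingers move at their own pace and stop on an object; "force" is the grip in N (left out, the last holds). Time passes only in rows, so rows that do not move let the fingers close. It gives the time, the measured TCP pose, the force, the opening and the grip force at its end, in the units of the state.
- ctrl.read_state(): the state, without advancing time (a new reading comes with each control period).
- ctrl.snapshot(name): name is "scene" or "top" or "wrist"; returns a dict with "frame" (400x640x3 uint8, blue, green, red), "camera_matrix" (3x3 intrinsics, pixels), "world_to_cam" (4x4, takes a point from world to camera coordinates); the wrist camera has in their place "T_tool_cam" (4x4, takes a point from camera to tool coordinates, whose origin is the TCP and whose axes are the flange's). Camera axes: x right, y up, looking along -z (the intrinsics and any distortion apply to the point x, -y, -z); pixel columns grow to the right and rows downward; lengths in mm; the calibration is good to about 2 mm. A picture is of the moment at which its call begins: read the wrist's pose just before it. There is no depth.
- ctrl.sign_off(): hands the job in; it is judged then, once.
Trained networks look in a picture, given as the dict that the camera call returned (one of the last four; its "shot" number tells which), for a name from the list of things; names that differ only in an ending like _2 or _b are one class to them, and where a whole thing is asked for, a point or a joint stands for the part that bears it (a point fixed in the world has none). Each returns a list of dicts, best first, with "confidence" (0 to 1); they miss things now and then, are a little off and sometimes report something else, mostly with a low value. They report only what shows in the picture. A call takes as long as a camera call. They do not tell look-alikes from the thing itself.
- ctrl.search_frame(picture, target): "location" ([column, row] in pixels, amid what is visible of it).
- ctrl.regions_of(picture, target): "mask" (400x640 bool, what is visible of it) and "location" ([column, row] in pixels, amid what is visible of it).
The state is a dict: "time": time; "q": joint angles; "joint_vel": joint speeds; "joint_efforts": joint torques, N m; "ee_pos": TCP position; "eef_rot": TCP orientation; "contact_force": force on the tool from outside, world axes, zero at the start; "torque": the same for the moment, N m; "opening": opening from 0.0 (shut) to 1.0 (fully open); "gripper_force": force on a finger pad.
Only numpy, scipy, OpenCV 4.12 (cv2) and the standard library are available. Lean on these libraries where they do the work, as an engineer would, in place of code of your own. Each camera call takes 0.05 s, during which the arm holds its last target. There are 200 camera calls.

## Working session

There is one attempt and no reset: what is moved stays moved. The work goes in short steps, Python scripts to look and compute and a tool call to move; the robot and the scene stay as the last step left them, time stands still between calls to the robot, and variables do not carry over. Pictures are saved under pics/ and viewed, at most 10 in all, crops included, and the job is handed in when it is done.

Besides the shell and the picture viewer there is one more tool, called as a command line: name --pt "numbers of a row" for each row, then --argument value for the rest. servo_tool: Moves the arm, as the interface text tells. Shifts and turns lie within -1 to 1; 1 stands for 500 mm of shift or 90 degrees of turn. Its arguments: {"type":"object","properties":{"moves":{"type":"array","items":{"type":"array","items":{"type":"number","minimum":-1,"maximum":1}}},"claw":{"type":"number"},"force":{"type":"number"}},"required":["moves"]}

```bash
mkdir -p pics; ls; python3 - <<'E'
from bench import ctrl
import cv2,numpy as np,pickle
s=ctrl.read_state();print({k:np.round(v,3).tolist() for k,v in s.items()})
D={}
for n in("scene","top"):
    p=ctrl.snapshot(n);D[n]=p
    cv2.imwrite(f"pics/{n}0.png",p["frame"])
    print(n,p.keys(),p["camera_matrix"],np.round(p["world_to_cam"],3).tolist())
    for t in("stake","socket","bar","rack","dome_stake"):
        print(n,t,[(np.round(d["location"]).tolist(),round(d["confidence"],2)) for d in ctrl.search_frame(p,t)][:4])
pickle.dump(D,open("d0.pkl","wb"))
E
```

```text
pics
{'time': 0.0, 'q': [0.899, 0.259, 1.536, -0.0, 1.348, -0.203], 'joint_vel': [-0.001, 0.0, -0.0, -0.001, 0.0, 0.0], 'joint_efforts': [-0.002, -43.731, -28.399, 0.072, 0.042, -0.0], 'ee_pos': [248.148, 490.268, 239.828], 'eef_rot': [-0.729, -3.055, 0.003], 'contact_force': [-0.327, -0.208, -0.402], 'torque': [0.006, -0.012, -0.002], 'gripper_force': 0.0, 'opening': 1.003}
scene dict_keys(['frame', 'camera_matrix', 'world_to_cam', 'shot']) [[366.58199502   0.         320.98638917]
 [  0.         366.58199502 199.15526112]
 [  0.           0.           1.        ]] [[-0.325, 0.946, -0.002, 132.357], [-0.691, -0.236, 0.683, 305.521], [0.646, 0.223, 0.73, -1247.71], [0.0, 0.0, 0.0, 1.0]]
scene stake [([440.0, 231.0], 0.57)]
scene socket [([357.0, 192.0], 0.88), ([160.0, 250.0], 0.74), ([283.0, 190.0], 0.73), ([270.0, 145.0], 0.61)]
scene bar [([223.0, 189.0], 0.84)]
scene rack [([227.0, 191.0], 0.58), ([285.0, 193.0], 0.17)]
scene dome_stake [([405.0, 220.0], 0.81)]
top dict_keys(['frame', 'camera_matrix', 'world_to_cam', 'shot']) [[515.11019753   0.         320.26322811]
 [  0.         515.11019753 200.11140454]
 [  0.           0.           1.        ]] [[-0.021, -1.0, -0.019, 47.461], [0.987, -0.024, 0.156, -530.369], [-0.157, -0.015, 0.988, -1024.435], [0.0, 0.0, 0.0, 1.0]]
top stake [([182.0, 208.0], 0.85), ([446.0, 198.0], 0.4)]
top socket [([375.0, 235.0], 0.82), ([290.0, 264.0], 0.77), ([436.0, 312.0], 0.62)]
top bar [([444.0, 196.0], 0.81)]
top rack [([211.0, 216.0], 0.75)]
top dome_stake [([229.0, 213.0], 0.57)]
```

View pics/top0.png

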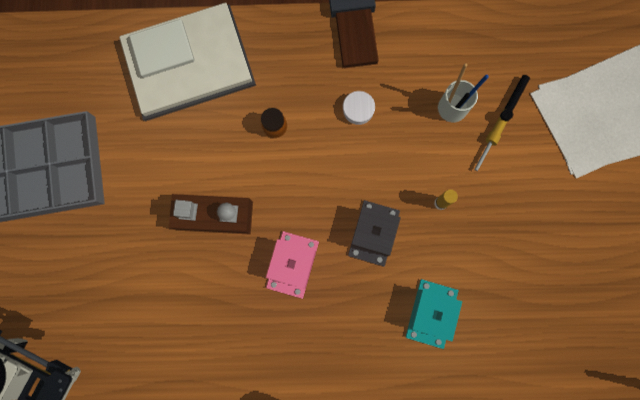

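View pics/scene0.png

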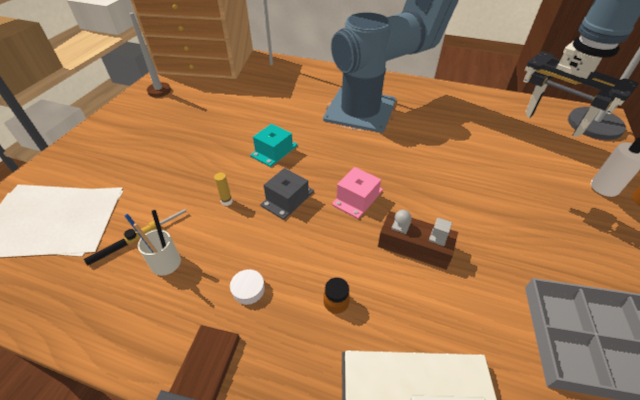

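The top view shows three holders: grey (375,235), pink (290,264) and turquoise (436,312). The grey one fits "steel". The square-headed stake is at (185,209), the domed one at (228,212) and the bar at (446,199). I'll confirm these in one enlarged crop.

```bash
cat > h.py <<'E'
import cv2,numpy as np,pickle
def ray(p,uv,z):
    K=p["camera_matrix"];W=p["world_to_cam"];R,t=W[:3,:3],W[:3,3]
    d=np.linalg.inv(K)@[uv[0],uv[1],1];d=R.T@(d*[1,-1,-1]);c=-R.T@t
    return c+d*(z-c[2])/d[2]
def proj(p,X):
    W=p["world_to_cam"];c=W[:3,:3]@np.array(X,float)+W[:3,3];q=p["camera_matrix"]@(c*[1,-1,-1]);return q[:2]/q[2]
E
python3 - <<'E'
from h import *
D=pickle.load(open("d0.pkl","rb"));t=D["top"]["frame"];s=D["scene"]["frame"]
def c(f,u,v,w,h,k): return cv2.resize(f[v:v+h,u:u+w],(w*k,h*k),interpolation=cv2.INTER_CUBIC)
a=c(t,165,185,96,60,4);b=c(t,345,190,96,60,4)[:, :];e=c(t,425,180,96,60,4);g=c(s,375,200,96,60,4)
cv2.imwrite("pics/crop1.png",np.vstack([np.hstack([a,b]),np.hstack([e,g])]))
from bench import ctrl
E
```

```text
(no output)
```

View pics/crop1.png

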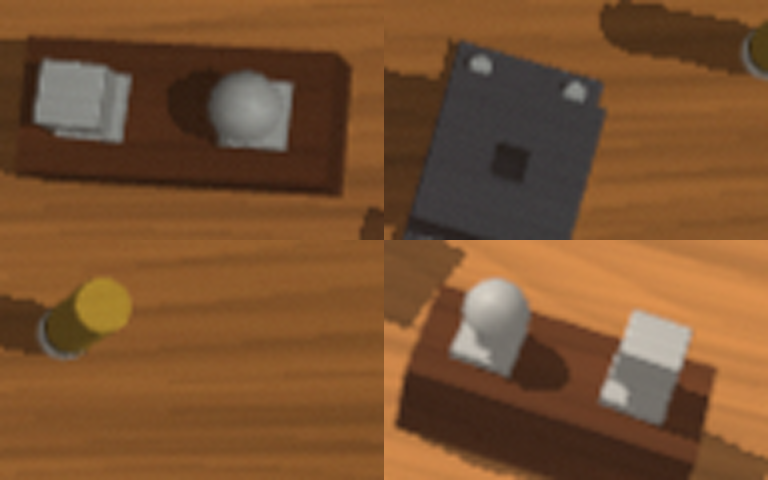

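The crop confirms it: the grey holder has its socket mouth at about (376.8,230.7) in the top view. The square flat head is at (183,209.2) and the brass bar's top at (450.7,196.2).

```bash
cat >> h.py <<'E'
from scipy.spatial.transform import Rotation as Ro
E
python3 - <<'E'
from h import *
D=pickle.load(open("d0.pkl","rb"));p=D["top"]
o=lambda u,v:(165+u/4,185+v/4)
for n,uv,z in(("stake",(183,209.2),101),("socket",(376.8,230.7),60),("bar",(450.7,196.2),92)):
    X=ray(p,uv,z);print(n,X.round(1),"r",np.hypot(*X[:2]).round(),"scene px",proj(D["scene"],X).round(1))
def yaw(a,b,z):
    d=ray(p,b,z)-ray(p,a,z);return np.degrees(np.arctan2(d[1],d[0])),np.linalg.norm(d)
print("stake yaw",yaw(o(43,60),o(107,68),101),yaw(o(43,60),o(36,125),101))
h=lambda u,v:(345+(u-384)/4,190+v/4)
print("holder",yaw(h(460,42),h(603,82),20))
from bench import ctrl
s=ctrl.read_state();R=Ro.from_rotvec(s["eef_rot"]).as_matrix();print(R.round(3))
w=ctrl.snapshot("wrist");print(w["camera_matrix"],w["T_tool_cam"].round(3).tolist())
E
```

```text
stake [510.4 303.9 101. ] r 594.0 scene px [440.9 222.7]
socket [463.4 -77.2  60. ] r 470.0 scene px [284.7 181.5]
bar [ 525.  -221.8   92. ] r 570.0 scene px [219.  175.3]
stake yaw (np.float64(-98.50973377151607), np.float64(32.015181086339545)) (np.float64(175.19317616620378), np.float64(32.23298841040783))
holder (np.float64(-107.25237458338141), np.float64(77.75841197592584))
[[-0.892  0.452  0.   ]
 [ 0.452  0.892  0.   ]
 [ 0.     0.    -1.   ]]
[[288.67848245   0.         321.72489571]
 [  0.         288.67848245 200.89225109]
 [  0.           0.           1.        ]] [[0.001, 0.968, 0.251, 69.727], [1.0, -0.001, 0.001, 0.313], [0.001, 0.251, -0.968, -144.023], [0.0, 0.0, 0.0, 1.0]]
```

servo_tool --pt "0 0 0 0 0 0.0945" --pt "0 0 0 0 0 0.0945" --pt "0 0 0 0 0 0.0945" --pt "0 0 0 0 0 0.0945" --pt "0 0 0 0 0 0.0945" --pt "0 0 0 0 0 0.0945" --pt "0 0 0 0 0 0.0945" --pt "0 0 0 0 0 0.0945" --claw -0.4

```text
time: 1.45
ee_pos: [248.4, 490.7, 240.7]
eef_rot: [-2.321, -2.117, -0.0]
contact_force: [-0.0, 0.5, -0.2]
opening: 0.697
gripper_force: 0.0
```

servo_tool --pt "-0.041 0.0693 0.005 0 0 0.0026" --pt "-0.041 0.0693 0.005 0 0 0.0026" --pt "-0.041 0.0693 0.005 0 0 0.0026" --pt "-0.041 0.0693 0.005 0 0 0.0026" --pt "-0.041 0.0693 0.005 0 0 0.0026" --pt "-0.041 0.0693 0.005 0 0 0.0026" --pt "-0.041 0.0693 0.005 0 0 0.0026" --pt "-0.041 0.0693 0.005 0 0 0.0026"

```text
time: 2.25
ee_pos: [509.2, 298.7, 220.7]
eef_rot: [2.349, 2.086, 0.0]
contact_force: [0.1, 1.1, -0.2]
opening: 0.702
gripper_force: 0.0
```

servo_tool --pt "0 0 0 0 0 0" --pt "0 0 0 0 0 0"

```text
time: 2.45
ee_pos: [508.4, 299.1, 220.3]
eef_rot: [-2.351, -2.083, 0.001]
contact_force: [-0.5, 1.2, -0.2]
opening: 0.698
gripper_force: 0.0
```

```bash
cat >> h.py <<'E'
def look(name,targets):
    from bench import ctrl
    s=ctrl.read_state();w=ctrl.snapshot("wrist")
    T=np.eye(4);T[:3,:3]=Ro.from_rotvec(s["eef_rot"]).as_matrix();T[:3,3]=s["ee_pos"]
    w["world_to_cam"]=np.linalg.inv(T@w["T_tool_cam"]);pickle.dump(w,open(name+".pkl","wb"))
    cv2.imwrite(f"pics/{name}.png",w["frame"])
    y=T[:3,1];print("t",round(s["time"],2),"tcp",T[:3,3].round(1),"tooly",np.degrees(np.arctan2(y[1],y[0])).round(2),"open",round(s["opening"],3),"zaxis",T[:3,2].round(4))
    for t in targets:
        for d in ctrl.regions_of(w,t)[:2]: 
            r=cv2.minAreaRect(np.argwhere(d["mask"])[:,::-1].astype(np.float32)); print(t,np.round(d["location"],1),round(d["confidence"],2),[np.round(q,1) for q in r])
    return s,w
E
python3 -c "
from h import *
s,w=look('w1',['stake'])"
```

```text
t 2.45 tcp [508.4 299.1 220.3] tooly -6.9 open 0.698 zaxis [-0.001  0.    -1.   ]
stake [324.9 189.5] 0.79 [array([326., 188.]), array([42., 34.]), np.float64(90.0)]
```

View pics/w1.png

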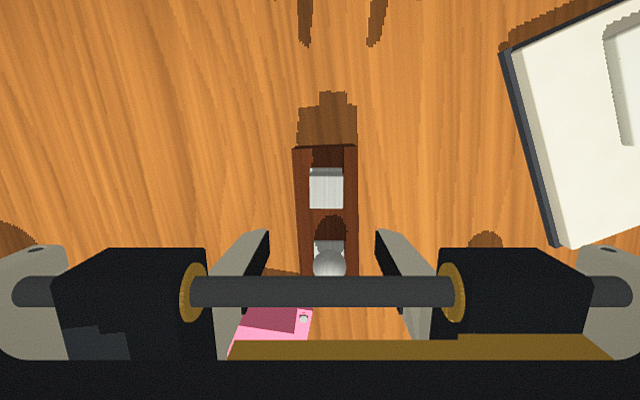

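The wrist view shows the square head at (326,188), almost square to the tool, with the dome at (330,262). I'll enlarge it for the face corners.

```bash
python3 -c "
from h import *
w=pickle.load(open('w1.pkl','rb'))
cv2.imwrite('pics/crop2.png',cv2.resize(w['frame'][140:290,280:380],None,fx=6,fy=4,interpolation=cv2.INTER_CUBIC)[:600])
g=cv2.cvtColor(w['frame'],6)
print(g[165:212:2,300:352:2])
"
```

```text
[[ 67  63  67  78  76  79  36  42  38  46  40  34  38  42  45  37  38  40
   50  44  48  28  66  60  68  59]
 [ 72  70  67  71  74  83  65  69  68  72  70  71  74  68  71  74  66  76
   70  70  70  38  60  69  71  68]
 [ 72  70  67  73  65 213 146 121 114 121 123 125 124 129 124 117 123 121
  119 126 124  56  65  65  73  65]
 [ 68  69  68  70  64 181 122 109 108 113 109 105 112 112 114 110 112 114
  110 116 110  55  60  66  71  72]
 [ 66  64  73  80  68 109 104  98 102 103 102 105  99 102  97 100 106 101
  102 104 106  71  64  71  64  69]
 [ 72  72  61  69  69 108 108 101  99 102 102 104  99 106 105 104  99 103
  103 103 105  97  62  68  76  61]
 [ 67  73  71  67  57 210 203 199 198 199 201 206 198 204 198 200 199 200
  201 201 198 200  62  64  68  68]
 [ 71  63  69  68  56 209 206 199 198 201 204 200 195 210 200 205 202 203
  205 203 204 205  61  73  69  69]
 [ 76  73  70  71  55 211 203 198 196 202 202 207 200 206 201 204 200 198
  204 204 200 204  56  71  69  72]
 [ 69  70  70  65  58 208 203 199 198 202 203 203 199 209 202 205 202 201
  201 201 205 207  58  64  69  70]
 [ 70  70 
[... 816 characters left out ...]
07 204 205
  206 205 209 206  51  73  71  69]
 [ 69  64  71  67  54 206 204 201 204 204 203 205 202 210 197 205 205 206
  206 205 209 201  51  70  70  74]
 [ 71  75  65  76  56 210 207 202 201 202 206 207 203 211 200 210 205 204
  211 204 208 199  56  70  68  73]
 [ 72  73  67  70  51 206 205 206 200 207 204 205 202 207 205 207 205 203
  210 206 210 198  59  65  68  67]
 [ 69  72  74  73  59 225 224 218 224 223 220 220 214 230 218 221 220 215
  222 221 225 189  59  74  66  73]
 [ 71  74  68  73  71  52  63  64  61  55  60  80  75  78  83  68  81  80
   75  73  77  65  69  70  68  70]
 [ 76  69  73  72  69  66  70  76  74  71  76  73  70  78  79  67  73  69
   70  69  70  69  60  61  67  73]]
```

View pics/crop2.png

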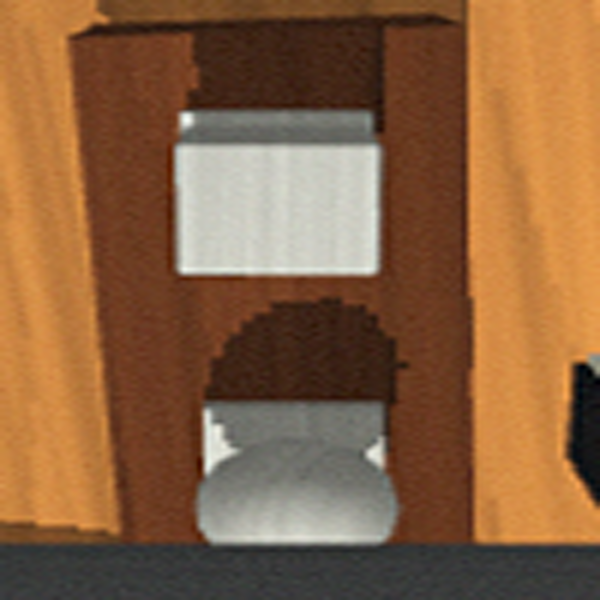

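```bash
python3 -c "
from h import *
w=pickle.load(open('w1.pkl','rb'))
P=np.array([ray(w,uv,101) for uv in((309.3,175.5),(343.2,175.5),(343.0,208.0),(309.7,208.0))])
print(P.round(1),P.mean(0),[np.linalg.norm(P[i]-P[i-1]).round(1) for i in range(4)])
for i in range(4):
  d=P[i]-P[i-1];print(np.degrees(np.arctan2(d[1],d[0])).round(1))
c=P.mean(0);d=c-[508.4,299.1,101];a=np.radians(-6.9);print('toolx',d@[-np.sin(a+np.pi)*1,np.cos(a+np.pi)*1,0],'tool y',d@[np.cos(a),np.sin(a),0])
"
```

```text
[[499.6 325.8 101. ]
 [530.6 322.1 101. ]
 [527.3 291.2 101. ]
 [495.9 294.9 101. ]] [513.32912715 308.49791404 101.        ] [np.float64(31.1), np.float64(31.2), np.float64(31.1), np.float64(31.6)]
83.2
-6.8
-96.1
173.2
toolx -9.92201791430573 tool y 3.764391485370812
```

servo_tool --pt "0.01 0.004 0.04 0 0 0" --pt "0.01 0.004 0.05 0 0 0" --pt "0 0 0.04 0 0 0" --pt "0 0 0 0 0 0" --pt "0 0 0 0 0 0"

```text
time: 3.05
ee_pos: [512.3, 310.2, 156.1]
eef_rot: [-2.347, -2.088, 0.0]
contact_force: [0.4, -0.9, -0.3]
opening: 0.704
gripper_force: 0.0
```

```bash
cat >> h.py <<'E'
def quad(w,win,thr,hi=True):
    # corners of the bright (or dark) blob in win=(u0,v0,u1,v1)
    u0,v0,u1,v1=win;g=cv2.cvtColor(w["frame"],6)[v0:v1,u0:u1];g=cv2.GaussianBlur(cv2.resize(g,None,fx=4,fy=4,interpolation=cv2.INTER_CUBIC),(0,0),2)
    m=((g>thr) if hi else (g<thr)).astype(np.uint8);n,l,st,c=cv2.connectedComponentsWithStats(m);k=1+np.argmax(st[1:,4])
    r=cv2.minAreaRect(np.argwhere(l==k)[:,::-1].astype(np.float32));B=cv2.boxPoints(r);B=(B+.5)/4-.5+[u0,v0];return B
def meas(w,B,z):
    P=np.array([ray(w,b,z) for b in B]);print("px",B.round(1).tolist());print("centre",P.mean(0).round(2),"sides",[np.linalg.norm(P[i]-P[i-1]).round(1) for i in range(4)],"yaw",[round(float((np.degrees(np.arctan2(*(P[i]-P[i-1])[1::-1]))+45)%90-45),1) for i in range(4)]);return P.mean(0)
E
python3 -c "
from h import *
s,w=look('w2',['stake'])
D=pickle.load(open('d0.pkl','rb'))
c=proj(w,(513.3,308.5,101));print(c)
u,v=c.astype(int);meas(w,quad(w,(u-40,v-35,u+40,v+35),150),101)
print(proj(D['scene'],(513.3,308.5,101)))
cv2.imwrite('pics/crop3.png',cv2.resize(w['frame'][v-60:v+60,u-80:u+80],None,fx=5,fy=5))
"
```

```text
t 3.05 tcp [512.3 310.2 156.1] tooly -6.68 open 0.704 zaxis [-3.e-04 -0.e+00 -1.e+00]
stake [324.4 220.3] 0.84 [array([323. , 218.5]), array([57., 44.]), np.float64(90.0)]
[323.89830979 226.8523715 ]
px [[301.9, 246.6], [301.9, 206.6], [345.4, 206.6], [345.4, 246.6]]
centre [513.09 308.41 101.  ] sides [np.float64(32.3), np.float64(30.9), np.float64(31.2), np.float64(30.9)] yaw [-6.6, -7.6, -6.6, -5.4]
[442.95231638 224.23027132]
```

View pics/crop3.png

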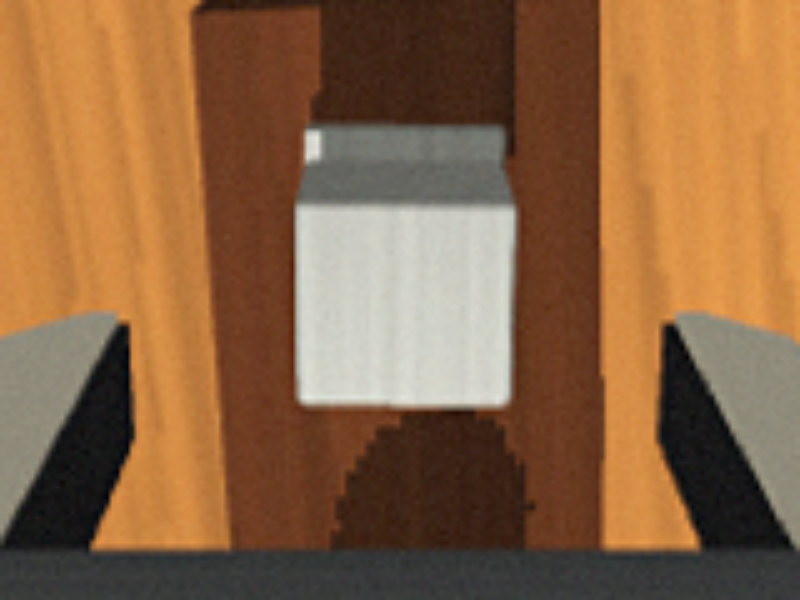

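The head's top face measures 31–32 mm square at (513.1,308.4), yaw −6.6°, matching across two heights. Descending and gripping.

servo_tool --pt "-0.003 0.002 0.04 0 0 0" --pt "0 0 0.04 0 0 0" --pt "0 0 0.03 0 0 0" --pt "0 0 0.02 0 0 0" --pt "0 0 0 0 0 0" --pt "0 0 0 0 0 0"

```text
time: 3.75
ee_pos: [514.5, 308.0, 91.6]
eef_rot: [2.348, 2.086, 0.002]
contact_force: [-0.1, 0.2, 0.6]
opening: 0.7
gripper_force: 0.0
```

servo_tool --pt "0 0 0 0 0 0" --pt "0 0 0 0 0 0" --pt "0 0 0 0 0 0" --pt "0 0 0 0 0 0" --pt "0 0 0 0 0 0" --pt "0 0 0 0 0 0" --claw 1 --force 30

```text
time: 4.35
ee_pos: [513.9, 307.8, 90.8]
eef_rot: [-2.349, -2.086, -0.0]
contact_force: [-0.5, 0.0, 2.3]
opening: 0.344
gripper_force: 30.0
```

servo_tool --pt "0 0 -0.02 0 0 0" --pt "0 0 -0.04 0 0 0" --pt "0 0 -0.05 0 0 0" --pt "0 0 -0.05 0 0 0" --pt "0 0 -0.04 0 0 0.03" --pt "0 0 0 0 0 0.044" --pt "0 0 0 0 0 0.043" --pt "0 0 0 0 0 0"

```text
time: 5.15
ee_pos: [513.6, 307.6, 190.8]
eef_rot: [-2.531, -1.861, 0.001]
contact_force: [0.2, -0.2, -2.5]
opening: 0.344
gripper_force: 30.0
```

servo_tool --pt "-0.04 0.006 0 0 0 0" --pt "-0.07 0.01 0 0 0 0" --pt "-0.085 0.012 0 0 0 0" --pt "-0.09 0.014 0 0 0 0" --pt "-0.09 0.014 0 0 0 0" --pt "-0.09 0.014 0 0 0 0" --pt "-0.09 0.014 0 0 0 0" --pt "-0.09 0.014 0 0 0 0"

```text
time: 5.95
ee_pos: [464.0, -16.3, 190.8]
eef_rot: [-2.528, -1.865, 0.0]
contact_force: [1.7, -0.3, -3.1]
opening: 0.342
gripper_force: 30.0
```

servo_tool --pt "-0.09 0.014 0 0 0 0" --pt "-0.07 0.011 0 0 0 0" --pt "-0.05 0.005 0 0 0 0" --pt "-0.031 0.004 0 0 0 0" --pt "0 0 0 0 0 0" --pt "0 0 0 0 0 0" --pt "0 0 0 0 0 0"

```text
time: 6.65
ee_pos: [445.1, -134.0, 190.6]
eef_rot: [-2.529, -1.863, -0.0]
contact_force: [-0.1, 0.1, -2.9]
opening: 0.343
gripper_force: 30.0
```

```bash
python3 -c "
from h import *
s,w=look('w3',['stake','socket','dome_stake'])
c=proj(w,(463.4,-77.2,60));print(c)
u,v=c.astype(int);print(np.round([proj(w,(463.4,-77.2,60)),]))
g=cv2.cvtColor(w['frame'],6);print(g[v-24:v+24:3,u-24:u+24:3])
"
```

```text
t 6.65 tcp [ 445.1 -134.   190.6] tooly -17.23 open 0.343 zaxis [-3.e-04  6.e-04 -1.e+00]
stake [319.6 243.1] 0.67 [array([321.5, 241.5]), array([69., 63.]), np.float64(90.0)]
socket [211.6   9.8] 0.91 [array([208.5,  12.5]), array([ 25., 133.]), np.float64(90.0)]
socket [216.8 238.5] 0.9 [array([216.5, 238.5]), array([ 17., 103.]), np.float64(90.0)]
dome_stake [601.1 218.2] 0.74 [array([601.1, 217.5]), array([90.8, 59.1]), np.float64(12.5)]
[323.03129646 137.03772872]
[[323. 137.]]
[[ 73  76  76  74  74  74  78  71  74  74  77  69 126 126 120 125]
 [ 71  87  75  76  70  73  74  72  71  74  72  70 129 124 124 128]
 [ 73  73  71  80  78  71  67  73  71  69  76  72 133 118 126 122]
 [ 70  71  77  83  71  69  75  73  76  76  75  75 125 126 128 128]
 [ 77  74  75  76  76  61  78  73  70  77  70  58 123 126 128 123]
 [ 76  78  75  75  77  65  74  69  74  78  77  53 129 122 126 132]
 [ 76  68 118  75  73  58  78  74  75  74  77  58 134 125 124 124]
 [127 130 131 123  71  67  79  79  72  78  71  59 123 116 126 122]
 [128 126 124 129  74  61  73  71  71  79  71  62 125 120 124 124]
 [125 128 130  87  72  68  70  69  67  75  69  62 125 122 123 127]
 [128 124 126  84  75  66  68  70  69  99 101  94 126 123 124 124]
 [133 126 128 135  68  73  76  69  76 115 124 124 123 121 125 123]
 [130 131 127 134  68  75  71  80  75 127 126 126 130 124 126 125]
 [132 123 127 133  73  74  72  73  72 127 127 124 124 124 124 128]
 [124 129 129 131  77  73  74  73  77 122 120 127 126 123 126 130]
 [133 131 124 135 116  73  75  71  67 128 121 124 122 129 123 126]]
```

View pics/w3.png

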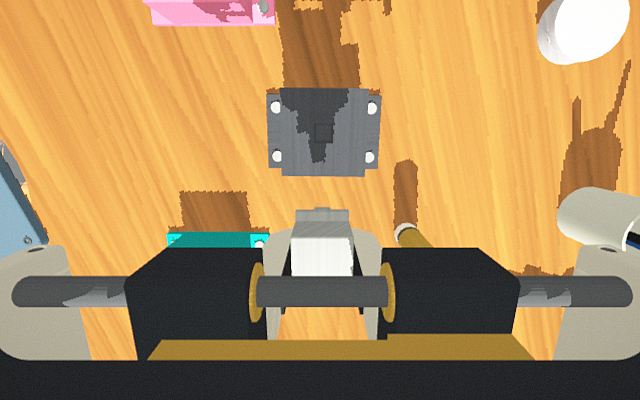

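The wrist view shows the grey holder with its socket mouth at about (323,132), partly in shadow, and the stake hanging in the jaws. One contrast-stretched crop will fix the mouth's edges.

```bash
python3 -c "
from h import *
w=pickle.load(open('w3.pkl','rb'))
f=w['frame'][80:180,260:390].astype(float);f=np.clip((f-20)*1.9,0,255).astype(np.uint8)
cv2.imwrite('pics/crop4.png',cv2.resize(f,None,fx=6,fy=6,interpolation=cv2.INTER_LINEAR))
"
```

```text
(no output)
```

View pics/crop4.png

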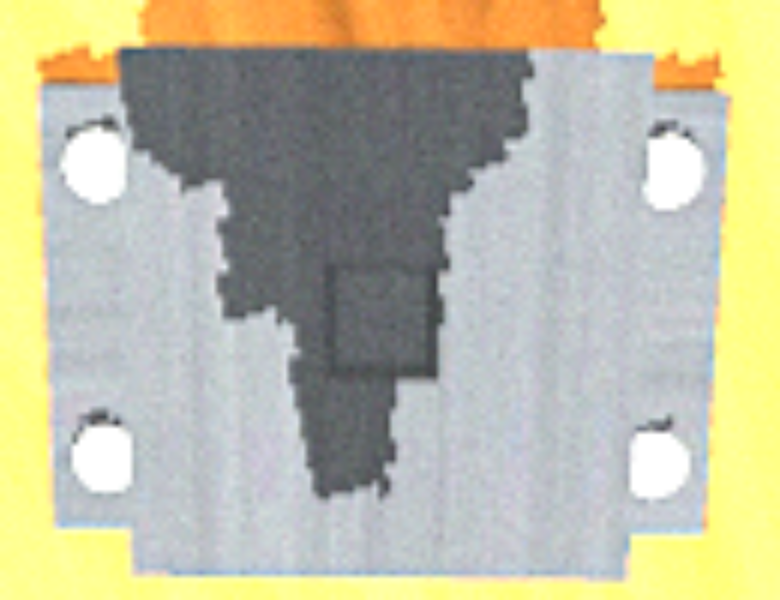

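```bash
python3 -c "
from h import *
w=pickle.load(open('w3.pkl','rb'))
f=lambda B:(np.array(B,float)+.5)/6-.5+[260,80]
meas(w,f([(120,50),(653,52),(628,578),(133,573)]),60)
meas(w,f([(326,263),(438,265),(438,379),(328,376)]),60)
# stake in hand: head top at TCP-10+... z
g=cv2.cvtColor(w['frame'],6);print(g[200:300:3,290:358:4])
print(proj(w,(445.1,-134,201)))
"
```

```text
px [[279.6, 87.9], [368.4, 88.2], [364.2, 175.9], [281.8, 175.1]]
centre [464.77 -74.18  60.  ] sides [np.float64(78.5), np.float64(79.3), np.float64(79.1), np.float64(79.3)] yaw [-17.8, -17.4, -17.7, -17.8]
px [[313.9, 123.4], [332.6, 123.8], [332.6, 142.8], [314.2, 142.2]]
centre [464.71 -73.89  60.  ] sides [np.float64(17.0), np.float64(17.2), np.float64(17.1), np.float64(17.1)] yaw [-16.5, -18.2, -16.6, -18.7]
[[196 199 191 194 196 192 188 189 193 191 206 204 194 184 193 186 185]
 [194 200 194 191 193 191 189 187 191 193 201 203 197 177 195 189 185]
 [191 199 199 187 195 193 181 177 179 184 195 202 202 178 194 191 181]
 [197 198 177 169 170 178 140 142 142 139 156 166 167 161 165 192 183]
 [201 199 160 155 150 162 163 160 162 160 157 158 156 156 158 195 186]
 [198 198 165 157 152 160 166 165 164 158 161 158 155 163 157 194 189]
 [200 197 162 163 154 159 165 159 164 159 159 164 165 166 162 198 193]
 [201 199 146 149 145 152 150 140 144 152 145 142 148 148 145 185 191]
 [204 166 146 138 139 137 138 148 141 136 142 145 141 135 150 178 192]
 [211 140 144 140 139 140 144 144 144 141 1
[... 1060 characters left out ...]
247 248 247 247 249 247 255  24]
 [ 32 241 228 233 238 238 241 233 241 237 241 236 237 243 241 247  38]
 [ 82  76  78  78  74  78  80  71  78  79  76  77  77  78  80  72  76]
 [ 79  76  82  87  80  78  80  83  82  80  85  82  80  81  87  83  86]
 [ 84  81  84  87  82  82  83  83  83  83  81  87  87  86  82  81  84]
 [ 81  87  81  84  83  82  89  84  82  88  82  84  89  79  84  81  85]
 [ 85  83  87  87  83  81  84  81  85  88  86  85  82  81  84  80  86]
 [ 83  92  85  85  88  87  88  85  82  90  81  89  82  85  87  83  86]
 [ 89  88  83  87  86  89  84  84  85  82  88  90  84  85  87  80  83]
 [ 79  83  87  88  87  87  91  83  84  87  87  86  85  85  85  82  86]]
[322.48681458 267.37864848]
```

```bash
python3 -c "
from h import *
w=pickle.load(open('w3.pkl','rb'))
g=cv2.cvtColor(w['frame'],6);print(g[230:244,320],g[255,286:300],g[255,340:356])
T=np.array([445.1,-134,190.6]);a=np.radians(-17.23);X=np.array([-np.sin(a),np.cos(a),0]);Y=np.array([np.cos(a),np.sin(a),0])
for uv in((320,237.5),(292,255),(350,255)):
  d=ray(w,uv,200.8)-T;print(d@X,d@Y)
d=np.array([464.75,-74.0,0])-T;print('to socket',d@X,d@Y)
"
```

```text
[143 146 143 147 145 138 146 175 214 243 247 243 244 244] [174  70  22  25  27 237 249 248 247 245 245 243 242 242] [245 248 248 247 246 247 245 245 246 248 253 246 191  81  32  33]
16.1535836138062 -1.2579093040337574
6.722460541491303 -15.36070068542512
6.762312873709002 13.839522282594041
to socket 63.127894902654695 0.995683262580519
```

servo_tool --pt "0.02 0 0 0 0 0.004" --pt "0.03 0.001 0.01 0 0 0" --pt "0.036 0.0015 0.02 0 0 0" --pt "0.025 0 0.03 0 0 0" --pt "0.0153 0 0.022 0 0 0" --pt "0 0 0 0 0 0" --pt "0 0 0 0 0 0"

```text
time: 7.55
ee_pos: [465.5, -74.9, 149.7]
eef_rot: [-2.535, -1.855, 0.001]
contact_force: [0.2, -0.4, -2.8]
opening: 0.339
gripper_force: 30.0
```

```bash
python3 -c "
from h import *
s,w=look('w4',[])
T=np.array(s['ee_pos']);d=np.array([464.75,-74.0,T[2]])-T;a=np.radians(-17.6);print('rem',d@[-np.sin(a),np.cos(a),0],d@[np.cos(a),np.sin(a),0])
from bench import ctrl
f=[ctrl.snapshot(n)['frame'] for n in('scene','top')]
f=[cv2.resize(f[0][110:210,240:340],None,fx=4,fy=4,interpolation=2),cv2.resize(f[1][185:285,330:430],None,fx=4,fy=4,interpolation=2)]
cv2.imwrite('pics/crop5.png',np.hstack(f))
"
```

```text
t 7.55 tcp [465.5 -74.9 149.7] tooly -17.61 open 0.339 zaxis [-5.e-04 -1.e-04 -1.e+00]
rem 0.6199571913668613 -0.9581026536760573
```

View pics/crop5.png

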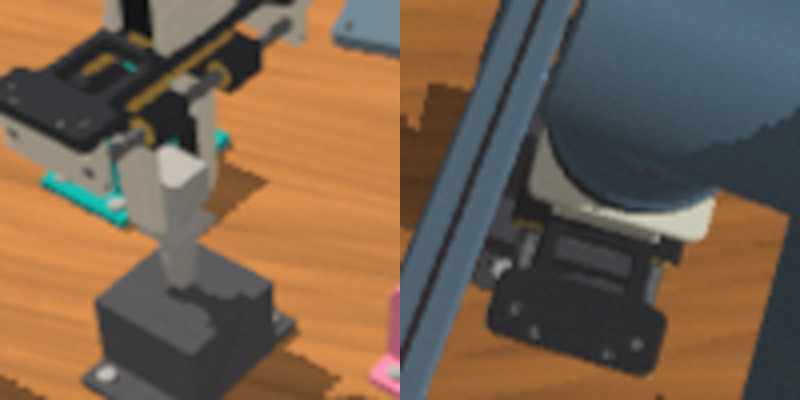

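The scene crop shows the shank's tip over the grey holder's mouth. Inserting in steps.

servo_tool --pt "0.0008 -0.001 0.02 0 0 0" --pt "0 0 0.02 0 0 0" --pt "0 0 0.02 0 0 0" --pt "0 0 0 0 0 0" --pt "0 0 0 0 0 0"

```text
time: 8.2
ee_pos: [464.8, -74.4, 119.1]
eef_rot: [-2.535, -1.853, 0.001]
contact_force: [0.1, 0.5, -3.0]
opening: 0.344
gripper_force: 30.0
```

servo_tool --pt "0 0 0.01 0 0 0" --pt "0 0 0.006 0 0 0" --pt "0 0 0 0 0 0" --pt "0 0 0 0 0 0"

```text
time: 8.6
ee_pos: [465.1, -74.5, 111.6]
eef_rot: [-2.536, -1.854, 0.0]
contact_force: [-0.2, 0.1, -3.7]
opening: 0.342
gripper_force: 30.0
```

servo_tool --pt "0 0 0.004 0 0 0" --pt "0 0 0.004 0 0 0" --pt "0 0 0.003 0 0 0" --pt "0 0 0 0 0 0" --pt "0 0 0 0 0 0"

```text
time: 9.1
ee_pos: [465.0, -74.6, 106.1]
eef_rot: [-2.536, -1.854, 0.0]
contact_force: [-0.4, -0.8, -3.5]
opening: 0.348
gripper_force: 30.0
```

servo_tool --pt "0 0 0.003 0 0 0" --pt "0 0 0 0 0 0" --pt "0 0 0 0 0 0"

```text
time: 9.4
ee_pos: [465.0, -74.6, 104.6]
eef_rot: [2.536, 1.854, -0.0]
contact_force: [-1.0, -1.7, -4.0]
opening: 0.344
gripper_force: 30.0
```

servo_tool --pt "-0.0008 0 0.002 0 0 0" --pt "0 0 0 0 0 0" --pt "0 0 0 0 0 0"

```text
time: 9.7
ee_pos: [465.0, -74.8, 103.6]
eef_rot: [-2.536, -1.854, -0.0]
contact_force: [-0.8, -1.2, -4.0]
opening: 0.34
gripper_force: 30.0
```

servo_tool --pt "0 0 0.002 0 0 0" --pt "0 0 0 0 0 0" --pt "0 0 0 0 0 0"

```text
time: 10.0
ee_pos: [465.0, -74.8, 102.7]
eef_rot: [-2.536, -1.854, -0.0]
contact_force: [-2.1, -1.0, -0.9]
opening: 0.341
gripper_force: 30.0
```

servo_tool --pt "-0.0004 -0.001 0.001 0 0 0" --pt "0 0 0 0 0 0" --pt "0 0 0 0 0 0"

```text
time: 10.3
ee_pos: [464.9, -74.9, 102.4]
eef_rot: [2.536, 1.854, 0.001]
contact_force: [0.2, 1.3, 1.4]
opening: 0.341
gripper_force: 30.0
```

servo_tool --pt "0 0 0 0 0 0" --pt "0 0 0 0 0 0" --pt "0 0 0 0 0 0" --pt "0 0 0 0 0 0" --claw -0.3

```text
time: 10.7
ee_pos: [464.5, -75.0, 102.2]
eef_rot: [2.536, 1.854, 0.0]
contact_force: [0.1, 0.1, -0.2]
opening: 0.626
gripper_force: 0.0
```

servo_tool --pt "0 0 -0.04 0 0 0" --pt "0 0 -0.06 0 0 0" --pt "0 0 -0.05 0 0 0" --pt "0 0 0 0 0 0" --pt "0 0 0 0 0 0"

```text
time: 11.2
ee_pos: [464.6, -75.0, 177.3]
eef_rot: [2.535, 1.854, 0.001]
contact_force: [-0.3, -0.7, 0.0]
opening: 0.653
gripper_force: 0.0
```

```bash
python3 -c "
from h import *
s,w=look('w5',['stake'])
c=proj(w,(465,-74.6,112));print(c)
u,v=c.astype(int);B=quad(w,(u-45,v-40,u+45,v+40),150);meas(w,B,112);meas(w,B,109)
g=cv2.cvtColor(w['frame'],6);print(g[v-45:v+45:5,u-40:u+41:5])
"
```

```text
t 11.2 tcp [464.6 -75.  177.3] tooly -17.66 open 0.653 zaxis [ 1.e-03 -4.e-04 -1.e+00]
stake [321.1 212.2] 0.94 [array([321.5, 211. ]), array([54., 41.]), np.float64(90.0)]
[322.52455553 219.57388286]
px [[300.6, 198.9], [343.1, 198.9], [343.1, 239.1], [300.6, 239.1]]
centre [464.58 -74.3  112.  ] sides [np.float64(32.2), np.float64(31.8), np.float64(32.2), np.float64(33.0)] yaw [-18.7, -17.6, -16.5, -17.6]
px [[300.6, 198.9], [343.1, 198.9], [343.1, 239.1], [300.6, 239.1]]
centre [464.28 -75.24 109.  ] sides [np.float64(32.7), np.float64(32.2), np.float64(32.7), np.float64(33.5)] yaw [-18.7, -17.6, -16.5, -17.6]
[[119 125 118 120  65  70  64  63  70  61  65  70 117 122 118 117 113]
 [123 123 112 122  79  70  68  69  72  73  67  67 122 116 115 118 114]
 [118 122 115 118 115  64  60  59  61  65  60  64 115 117 112 116 115]
 [122 122 116 121  65 161 152 155 156 149 153 156 127 121 113 115 111]
 [118 117 119 123 120 132 131 136 128 132 137 142 111 116 113 115 113]
 [114 117 114 122 140 141 147 148 146 146 145 142 153 115 117 121 120]
 [116 119 115 124 238 237 236 240 241 240 238 238 245 117 110 121 117]
 [122 120 111 124 239 236 238 241 242 239 239 241 246 117 121 118 116]
 [123 121 117 124 237 237 239 241 242 242 241 242 253 120 118 120 118]
 [124 117 117 127 237 236 240 242 241 242 241 239 249 116 121 119 113]
 [115 118 110 126 233 238 240 243 244 241 240 241 246 119 121 115 116]
 [120 118 112 123 230 239 242 241 244 242 242 241 243 116 123 125 112]
 [119 116 109 122 228 239 242 243 244 243 240 243 217 116 119 123 112]
 [108 116 116 123 125 148 148 156 147 150 148 153 123 113 114 125 111]
 [191 188 185 189 192 179 193 187 187 199 198 179 187 180 177 179 190]
 [188 182 192 183 186 179 178 182 184 190 195 180 190 180 174 181 187]
 [193 185 191 186 185 183 180 182 188 184 198 188 176 182 177 186 185]
 [198 190 189 191 177 191 184 178 183 185 201 199 172 189 176 178 176]]
```

The stake stands free and square in the socket, with its top at (464.6,−74.5) about 6.5 mm above home. Next is the bar.

servo_tool --pt "-0.02 0.017 -0.01 0 0 0" --pt "-0.05 0.045 0 0 0 0" --pt "-0.06 0.052 0 0 0 0" --pt "-0.06 0.052 0 0 0 0" --pt "-0.036 0.03 0 0 0 0" --pt "-0.01 0.01 0 0 0 0" --pt "0 0 0 0 0 0" --pt "0 0 0 0 0 0"

```text
time: 12.1
ee_pos: [526.1, -217.7, 181.6]
eef_rot: [-2.534, -1.853, 0.001]
contact_force: [0.5, -0.1, 0.6]
opening: 0.65
gripper_force: 0.0
```

```bash
python3 -c "
from h import *
s,w=look('w6',['bar'])
from bench import ctrl
h=cv2.cvtColor(w['frame'],cv2.COLOR_BGR2HSV)
d=ctrl.regions_of(w,'bar')[0];m=d['mask'];v=h[...,2]
r,c=np.where(m);print(r.min(),r.max(),c.min(),c.max())
print(proj(w,(527,-218.5,92)))
for k in range(r.min(),r.max()+1,4):
  cc=np.where(m[k])[0]; print(k,cc.min() if len(cc) else 0,cc.max() if len(cc) else 0,w['frame'][k,int(cc.mean())] if len(cc) else 0)
"
```

```text
t 12.1 tcp [ 526.1 -217.7  181.6] tooly -17.65 open 0.65 zaxis [-0.0014  0.0013 -1.    ]
bar [325.2 205.9] 0.82 [array([322.5, 203. ]), array([50., 31.]), np.float64(90.0)]
178 228 307 338
[323.65471168 211.77762974]
178 323 324 [ 98 137 179]
182 313 331 [ 40  87 117]
186 311 333 [ 52 131 164]
190 310 335 [ 55 132 167]
194 310 335 [ 47 130 167]
198 309 336 [ 62 166 211]
202 309 336 [ 85 231 251]
206 308 337 [ 94 236 253]
210 307 338 [ 97 237 253]
214 307 338 [100 239 253]
218 308 337 [ 98 236 253]
222 310 335 [ 99 238 253]
226 315 331 [ 94 235 253]
```

```bash
python3 -c "
from h import *
w=pickle.load(open('w6.pkl','rb'))
f=w['frame'].astype(int);m=((f[...,2]>220)&(f[...,1]>190)&(f[...,0]<150)).astype(np.uint8)[185:240,295:350]
n,l,st,c=cv2.connectedComponentsWithStats(m);k=1+np.argmax(st[1:,4]);print(st[k],c[k]+[295,185])
X=ray(w,c[k]+[295,185],92);print(X)
d=X-[526.1,-217.7,92];a=np.radians(-17.65);print('tool',d@[-np.sin(a),np.cos(a),0],d@[np.cos(a),np.sin(a),0])
"
```

```text
[ 12  13  33  32 800] [322.6825  213.85125]
[ 525.66546373 -219.99719365   92.        ]
tool -2.32080864624788 0.28243167015651294
```

servo_tool --pt "-0.0046 0.001 0.03 0 0 0" --pt "0 0 0.06 0 0 0" --pt "0 0 0.06 0 0 0" --pt "0 0 0.05 0 0 0" --pt "0 0 0.03 0 0 0" --pt "0 0 0.017 0 0 0" --pt "0 0 0 0 0 0" --pt "0 0 0 0 0 0"

```text
time: 13.05
ee_pos: [527.0, -220.8, 59.4]
eef_rot: [2.535, 1.854, 0.001]
contact_force: [0.4, -0.3, 0.4]
opening: 0.654
gripper_force: 0.0
```

servo_tool --pt "0 0 0 0 0 0" --pt "0 0 0 0 0 0" --pt "0 0 0 0 0 0" --pt "0 0 0 0 0 0" --pt "0 0 0 0 0 0" --pt "0 0 0 0 0 0" --claw 1 --force 55

```text
time: 13.65
ee_pos: [526.5, -221.0, 58.9]
eef_rot: [2.536, 1.854, -0.0]
contact_force: [-1.0, 0.9, 2.2]
opening: 0.297
gripper_force: 55.0
```

servo_tool --pt "0 0 -0.02 0 0 0" --pt "0 0 -0.05 0 0 0" --pt "0 0 -0.07 0 0 0" --pt "0 0 -0.07 0 0 0" --pt "0 0 -0.06 0 0 0" --pt "0 0 -0.03 0 0 0" --pt "0 0 0 0 0 0"

```text
time: 14.35
ee_pos: [527.5, -221.5, 211.2]
eef_rot: [2.533, 1.852, 0.002]
contact_force: [1.0, -1.0, -5.4]
opening: 0.295
gripper_force: 55.0
```

servo_tool --pt "0.02 -0.017 0 0 0 0" --pt "0.05 -0.043 0 0 0 0" --pt "0.06 -0.05 0 0 0 0" --pt "0.06 -0.05 0 0 0 0" --pt "0.036 -0.032 0 0 0 0" --pt "0.0156 -0.0146 0 0 0 0" --pt "0 0 0 0 0 0" --pt "0 0 0 0 0 0"

```text
time: 15.15
ee_pos: [464.8, -74.8, 208.1]
eef_rot: [-2.536, -1.855, 0.001]
contact_force: [-0.6, 0.2, -4.8]
opening: 0.293
gripper_force: 55.0
```

servo_tool --pt "0 0 0.03 0 0 0" --pt "0 0 0.03 0 0 0" --pt "0 0 0 0 0 0" --pt "0 0 0 0 0 0"

```text
time: 15.55
ee_pos: [465.1, -75.4, 178.5]
eef_rot: [-2.537, -1.852, 0.001]
contact_force: [0.9, 0.1, -4.9]
opening: 0.295
gripper_force: 55.0
```

servo_tool --pt "0 0 0.006 0 0 0" --pt "0 0 0.004 0 0 0" --pt "0 0 0.002 0 0 0" --pt "0 0 0 0 0 0"

```text
time: 15.95
ee_pos: [464.8, -74.5, 172.7]
eef_rot: [2.536, 1.854, 0.0]
contact_force: [-0.7, 0.3, -5.1]
opening: 0.296
gripper_force: 55.0
```

servo_tool --pt "0 0 0.002 0 0 0" --pt "0 0 0 0 0 0"

```text
time: 16.15
ee_pos: [464.8, -74.5, 171.7]
eef_rot: [2.536, 1.854, 0.0]
contact_force: [-0.4, 0.7, -4.8]
opening: 0.292
gripper_force: 55.0
```

servo_tool --pt "0 0 0.002 0 0 0" --pt "0 0 0 0 0 0"

```text
time: 16.35
ee_pos: [464.9, -74.5, 170.8]
eef_rot: [2.536, 1.854, 0.0]
contact_force: [-0.8, -0.3, -4.4]
opening: 0.295
gripper_force: 55.0
```

servo_tool --pt "0 0 0.002 0 0 0" --pt "0 0 0 0 0 0"

```text
time: 16.55
ee_pos: [464.9, -74.5, 169.9]
eef_rot: [2.536, 1.854, 0.0]
contact_force: [-0.1, -0.0, -1.1]
opening: 0.295
gripper_force: 55.0
```

servo_tool --pt "0 0 0.001 0 0 0" --pt "0 0 0 0 0 0"

```text
time: 16.75
ee_pos: [465.0, -74.6, 169.5]
eef_rot: [2.536, 1.854, 0.0]
contact_force: [-0.4, 2.1, 0.6]
opening: 0.295
gripper_force: 55.0
```

servo_tool --pt "0 0 0.001 0 0 0" --pt "0 0 0 0 0 0"

```text
time: 16.95
ee_pos: [465.0, -74.5, 168.9]
eef_rot: [2.536, 1.854, 0.0]
contact_force: [-0.8, 0.9, 1.8]
opening: 0.295
gripper_force: 55.0
```

servo_tool --pt "0 0 0.001 0 0 0" --pt "0 0 0.001 0 0 0" --pt "0 0 0 0 0 0"

```text
time: 17.25
ee_pos: [465.0, -74.6, 167.9]
eef_rot: [2.536, 1.854, 0.001]
contact_force: [-0.3, 1.3, 4.4]
opening: 0.295
gripper_force: 55.0
```

servo_tool --pt "0 0 0.001 0 0 0" --pt "0 0 0.001 0 0 0" --pt "0 0 0 0 0 0"

```text
time: 17.55
ee_pos: [465.0, -74.6, 167.0]
eef_rot: [2.536, 1.854, 0.001]
contact_force: [-1.8, 1.4, 6.6]
opening: 0.301
gripper_force: 55.0
```

servo_tool --pt "0 0 0.001 0 0 0" --pt "0 0 0.001 0 0 0" --pt "0 0 0 0 0 0"

```text
time: 17.85
ee_pos: [465.0, -74.6, 166.2]
eef_rot: [2.536, 1.854, 0.001]
contact_force: [-2.1, 0.8, 7.8]
opening: 0.298
gripper_force: 55.0
```

servo_tool --pt "0 0 0.001 0 0 0" --pt "0 0 0 0 0 0"

```text
time: 18.05
ee_pos: [465.1, -74.6, 165.9]
eef_rot: [2.535, 1.854, 0.001]
contact_force: [-2.6, 0.4, 8.3]
opening: 0.295
gripper_force: 55.0
```

servo_tool --pt "0 0 0.001 0 0 0" --pt "0 0 0 0 0 0"

```text
time: 18.25
ee_pos: [465.1, -74.6, 165.5]
eef_rot: [2.535, 1.854, 0.001]
contact_force: [-3.0, 1.5, 8.9]
opening: 0.295
gripper_force: 55.0
```

servo_tool --pt "0 0 0.001 0 0 0" --pt "0 0 0 0 0 0"

```text
time: 18.45
ee_pos: [465.1, -74.6, 165.1]
eef_rot: [2.535, 1.854, 0.001]
contact_force: [-3.3, 1.4, 10.6]
opening: 0.295
gripper_force: 55.0
```

servo_tool --pt "0 0 0.001 0 0 0" --pt "0 0 0 0 0 0"

```text
time: 18.65
ee_pos: [465.1, -74.6, 164.8]
eef_rot: [2.535, 1.853, 0.001]
contact_force: [-3.7, 2.6, 12.7]
opening: 0.299
gripper_force: 55.0
```

servo_tool --pt "0 0 0.001 0 0 0" --pt "0 0 0 0 0 0"

```text
time: 18.85
ee_pos: [465.1, -74.6, 164.8]
eef_rot: [2.535, 1.853, 0.001]
contact_force: [-4.8, 2.3, 16.5]
opening: 0.293
gripper_force: 55.0
```

servo_tool --pt "0 0 0.001 0 0 0" --pt "0 0 0 0 0 0"

```text
time: 19.05
ee_pos: [465.1, -74.6, 164.8]
eef_rot: [2.535, 1.853, 0.001]
contact_force: [-5.2, 2.3, 20.0]
opening: 0.296
gripper_force: 55.0
```

servo_tool --pt "0 0 -0.01 0 0 0" --pt "0 0 -0.01 0 0 0" --pt "0 0 -0.01 0 0 0" --pt "0 0 0 0 0 0" --pt "0 0 0 0 0 0"

```text
time: 19.55
ee_pos: [464.7, -74.5, 177.3]
eef_rot: [-2.536, -1.854, 0.0]
contact_force: [-0.4, 0.6, -5.4]
opening: 0.295
gripper_force: 55.0
```

servo_tool --pt "0 0 0.01 0 0 0" --pt "0 0 0.008 0 0 0" --pt "0 0 0.004 0 0 0" --pt "0 0 0.002 0 0 0" --pt "0 0 0.002 0 0 0" --pt "0 0 0.001 0 0 0" --pt "0 0 0 0 0 0" --pt "0 0 0 0 0 0"

```text
time: 20.35
ee_pos: [464.7, -74.5, 164.8]
eef_rot: [2.536, 1.854, 0.0]
contact_force: [-4.0, 1.2, 5.7]
opening: 0.296
gripper_force: 55.0
```

servo_tool --pt "0 0 0.0013 0 0 0" --pt "0 0 0.0013 0 0 0" --pt "0 0 0 0 0 0" --pt "0 0 0 0 0 0"

```text
time: 20.75
ee_pos: [464.7, -74.5, 164.8]
eef_rot: [2.535, 1.854, 0.001]
contact_force: [-6.9, 2.0, 16.6]
opening: 0.296
gripper_force: 55.0
```

servo_tool --pt "0 0 -0.01 0 0 0" --pt "0 0 -0.03 0 0 0" --pt "0 0 -0.04 0 0 0" --pt "0 0 -0.01 0 0 0" --pt "0 0 0 0 0 0" --pt "0 0 0 0 0 0"

```text
time: 21.35
ee_pos: [464.4, -74.4, 206.9]
eef_rot: [-2.535, -1.853, 0.001]
contact_force: [-0.8, 0.0, -5.9]
opening: 0.297
gripper_force: 55.0
```

servo_tool --pt "-0.02 0.017 0 0 0 0" --pt "-0.05 0.043 0 0 0 0" --pt "-0.06 0.05 0 0 0 0" --pt "-0.06 0.05 0 0 0 0" --pt "-0.036 0.032 0 0 0 0" --pt "-0.0156 0.0146 0 0 0 0" --pt "0 0 0 0 0 0" --pt "0 0 0 0 0 0"

```text
time: 22.15
ee_pos: [525.9, -220.3, 207.0]
eef_rot: [-2.534, -1.853, 0.001]
contact_force: [-0.4, 0.4, -5.8]
opening: 0.293
gripper_force: 55.0
```

servo_tool --pt "0 0 0.04 0 0 0" --pt "0 0 0.07 0 0 0" --pt "0 0 0.07 0 0 0" --pt "0 0 0.06 0 0 0" --pt "0 0 0.03 0 0 0" --pt "0 0 0.01 0 0 0" --pt "0 0 0 0 0 0" --pt "0 0 0 0 0 0"

```text
time: 22.95
ee_pos: [527.3, -220.9, 69.2]
eef_rot: [2.534, 1.854, 0.001]
contact_force: [0.4, -0.3, -4.3]
opening: 0.293
gripper_force: 55.0
```

servo_tool --pt "0 0 0.008 0 0 0" --pt "0 0 0.006 0 0 0" --pt "0 0 0.003 0 0 0" --pt "0 0 0 0 0 0" --pt "0 0 0 0 0 0"

```text
time: 23.45
ee_pos: [526.6, -221.0, 59.4]
eef_rot: [2.536, 1.854, 0.0]
contact_force: [-0.1, 0.2, -5.6]
opening: 0.294
gripper_force: 55.0
```

servo_tool --pt "0 0 0.002 0 0 0" --pt "0 0 0 0 0 0" --pt "0 0 0 0 0 0"

```text
time: 23.75
ee_pos: [526.8, -221.1, 58.9]
eef_rot: [2.536, 1.854, 0.0]
contact_force: [-1.4, 0.7, 1.0]
opening: 0.295
gripper_force: 55.0
```

Contact is at the same height as at pick-up. Releasing and backing straight off.

servo_tool --pt "0 0 0 0 0 0" --pt "0 0 0 0 0 0" --pt "0 0 0 0 0 0" --pt "0 0 0 0 0 0" --pt "0 0 0 0 0 0" --claw -0.2

```text
time: 24.25
ee_pos: [526.7, -221.0, 58.4]
eef_rot: [2.536, 1.854, 0.0]
contact_force: [0.5, -0.2, 0.3]
opening: 0.596
gripper_force: 0.0
```

servo_tool --pt "0 0 -0.03 0 0 0" --pt "0 0 -0.06 0 0 0" --pt "0 0 -0.08 0 0 0" --pt "0 0 -0.08 0 0 0" --pt "0 0 -0.06 0 0 0" --pt "-0.04 0 -0.03 0 0 0" --pt "-0.06 0 0 0 0 0" --pt "-0.06 0 0 0 0 0"

```text
time: 25.05
ee_pos: [502.5, -297.8, 229.5]
eef_rot: [2.533, 1.855, 0.001]
contact_force: [0.4, 0.1, 0.2]
opening: 0.604
gripper_force: 0.0
```

servo_tool --pt "-0.06 0 0 0 0 0" --pt "-0.06 0 0 0 0 0" --pt "-0.04 0 0 0 0 0" --pt "0 0 0 0 0 0" --pt "0 0 0 0 0 0"

```text
time: 25.55
ee_pos: [478.0, -373.1, 228.1]
eef_rot: [-2.536, -1.852, -0.001]
contact_force: [1.2, 1.2, 0.5]
opening: 0.599
gripper_force: 0.0
```

```bash
python3 -c "
from h import *
from bench import ctrl
s=ctrl.read_state();print(s['time'],np.round(s['ee_pos'],1))
f=[ctrl.snapshot(n)['frame'] for n in('scene','top')]
f=[cv2.resize(f[0][130:230,190:330],None,fx=4,fy=4,interpolation=2)[:,:400+160],f[1][180:280,340:480]]
f[1]=cv2.resize(f[1],None,fx=3,fy=3,interpolation=2)
c=np.zeros((720,560,3),np.uint8);c[:400]=f[0];c[400:700,:420]=f[1];cv2.imwrite('pics/fin.png',c[:600])
"
```

```text
25.55 [ 478.  -373.1  228.1]
```

View pics/fin.png

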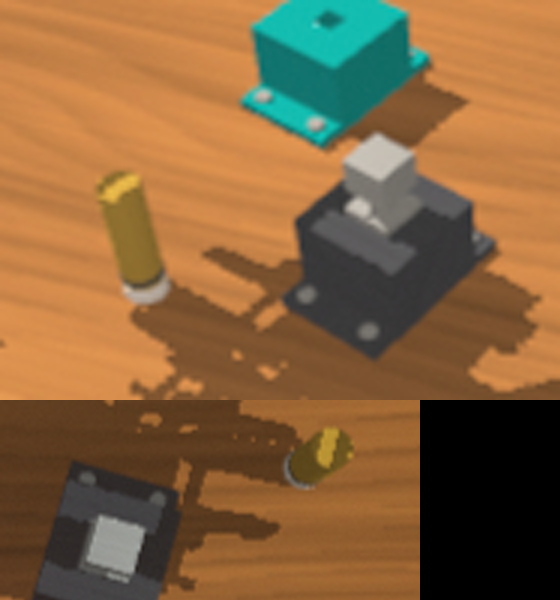

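The final picture shows the stake seated square in the grey holder with its collar flush (head at about (380,165) in the crop). The bar stands upright, white end down, and the gripper is clear of everything.

```bash
python3 -c "
from bench import ctrl
print(ctrl.sign_off())"
```

```text
the job is handed in; nothing more can be done
None
```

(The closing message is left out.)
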